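# Hold the drum collar on the flat of the sanding spindle

### The arm

A 6-joint arm with a two-finger parallel gripper is mounted at the origin on the work surface. World frame = base frame: x ahead of the robot, y to its left, z up, the work surface at z = 0. Lengths are in mm, angles in rad, forces in N, time in s.
With the tool pointing down it reaches from about 150 to 775 mm from the base axis. Payload 6.1 kg.
Tool frame: the origin (TCP) lies midway between the tips of the shut fingers; the grasp point (between the pads) lies 19 mm behind it; z points along the fingers, y is the line along which they close (so a half turn about z gives the same grasp; the last joint's range is limited). The gripper opens to 85 mm and grips with 20 to 120 N. Pads are 22 mm wide; open, the fingers measure 114 mm over their backs; the gripper's body (76 mm by 85 mm) begins 54 mm behind the grasp point. The pads swing forward as they close: fully open they stand 13 mm farther back than shut.
Start: joints at [1.292, 0.126, -0.04, 1.405, 0, 1.571], TCP at [144.475, 504.713, 231.295] pointing down, gripper open.
Joint ranges: [-2.72, 2.72], [-0.95, 1.95], [-1.27, 1.35], [-1.78, 2.02], [-1.46, 1.47], [-3.14, 3.14]. Speed limits (rad/s): [2.39, 2.39, 3.01, 3.14, 3.14, 3.14].

### API

Orientations are given as [roll, pitch, yaw] about the fixed x, y, z axes, in that order (R = Rz(yaw) Ry(pitch) Rx(roll)).
In Python, from workcell import monitor, vision, order gives the robot as it stands.
- The arm moves only by the tool move_arm, never from a script. Its argument "series" is a list that holds one entry, the list of rows, each a list of 4 numbers: the shift along the tool's x, y, z normalised to -1 to 1, where 1 is 800 mm, then the turn about the tool's z normalised to -1 to 1, where 1 is 180 degrees. A call has 1 to 20 rows; each row is the pose to reach, as a shift and turn from the pose commanded when the call began, along the tool's axes at that moment, turning the shorter way round; what a row does not reach only later rows make up. A row lasts 1/12 s, in which the tool goes at most 41.7 mm and 7.16 degrees, less where a joint would pass 70% of its speed; a pose out of reach is approached as far as the arm can. A call with a number of a shift or a turn outside -1 to 1 is refused whole. A call with a gripper value outside its range is refused whole. "hand" is the opening, from 0 (shut) to 1 (fully open), set as the call begins (left out, the last holds). The fingers move at their own pace and stop on an object; the grip force is fixed at half the most. Time passes only in rows, so rows that repeat a pose let the fingers close. It gives the time, the measured TCP pose, the force, the opening and the grip force at its end, in the units of the state.
- monitor.read_state(): the state, without advancing time (a new reading comes with each control period).
- vision.snapshot(name): name is "side" or "top" or "wrist"; returns a dict with "image" (384x512x3 uint8, red, green, blue), "z_map" (384x512 float32, mm along the optical axis (not along the pixel's ray), 0 where there is no reading), "fx", "fy", "cx", "cy" (pixels), "D" ([k1, k2, p1, p2, k3] as OpenCV has them; the pictures are not rectified), "pose" (4x4, takes a point from camera to world coordinates). Camera axes: x right, y up, looking along -z (the intrinsics and any distortion apply to the point x, -y, -z); pixel columns grow to the right and rows downward; lengths in mm; the calibration is good to about 2 mm. A picture is of the moment at which its call begins.
- order.close_job(): hands the job in; it is judged then, once.
The state is a dict: "time_s": time; "joint_pos": joint angles; "qd": joint speeds; "joint_efforts": joint torques, N m; "position": TCP position; "eef_rot": TCP orientation; "ft_force": force on the tool from outside, world axes, zero at the start; "torque": the same for the moment, N m; "width": finger opening in mm; "grasp_force": force on a finger pad.
Only numpy, scipy, OpenCV 4.12 (cv2) and the standard library are available. Lean on these libraries where they do the work, as an engineer would, in place of code of your own. Each camera call takes 0.05 s, during which the arm holds its last target. There are 200 camera calls.

### The job

The vertical cork-sanding spindle needs its drum collar fitted. With the fingers, pinch the bare end of the spindle, feel for the milled flat and turn the spindle until the flat faces squarely to the far edge of the bench, where the fitter will come in with the hex key; then fetch the steel collar and slip it over the spindle with its set screw to the flat. Finish while still holding the collar there, gripped, level, the screw about midway along the flat and squarely facing it and the far edge, so that only the gripper carries it; leave everything else on the bench alone.

Things in the scene. Friction and masses are not known exactly. Their poses are not given: they have to be found in the camera images.
- stand: Grey bench flange and bearing housing of the spindle, bolted down: flange 110 mm across, 10 mm thick, bolt heads up to 17 mm, housing 68 tapering to 52 mm across, top 50 mm above the bench. Origin at bench height on the spindle axis. Its x axis points to the far edge of the bench (away from the robot, world +x), z up.
- spindle: Vertical steel spindle, turns in the stand, stays where left (drag 0.03 N m, no stops). Origin on the axis at bench height, z up; x points square out of the flat. Round, 20 mm thick, from 50 to 78 mm height; from there to the top end (118 mm, last 3 mm chamfered) D-shaped: one flat 6 mm off the axis, 16 mm across flat and back. Starts 35 to 115 degrees counterclockwise from above off the far edge.
- flat (a point): Middle of the spindle's flat, on its face: 6 mm from the axis along the spindle's x, 96.5 mm above the bench. The flat runs from 78 to 115 mm height and is 16 mm wide. Axes as spindle.
- collar: Dark steel collar, 0.12 to 0.2 kg, lying flat: 44 mm across, 18 high, bore 23; two outside flats 38 mm apart, square to its y, 22 mm long, good to grip. Origin at centre of underside, z up. Set screw 6 mm thick along its +x at half height: head out to 28 mm from the centre, point inwards to 8 mm, so it passes over the D-shaped end only with the screw on the flat's side (25 degrees either way).
- screw_point (a point): Inner point of the collar's set screw: 8 mm from the collar's centre along its +x, 9 mm above its underside. Axes as collar.
- drum: Bystander: upright brown sanding drum with a black rubber core, 50 mm across, 90 mm tall, bore 23 mm, loose on the bench; origin at the centre of its underside. It and the collar stand on opposite sides of the spindle, either way round.
- bocal: Bystander: silver bassoon bocal, a curved tube about 210 by 135 mm with a cork end, up to 15 mm high, lying near the far edge; origin on the bench near its middle.
- stick: Bystander: stepped walnut cork sizing stick, 220 by 22 by 12 mm, lying on the bench on the robot's side of the spindle; origin at the centre of its underside, length along its x.
- cutter: Bystander: chrome tube cutter, about 140 by 45 by 18 mm, lying beyond the spindle; origin on the bench near its middle.
- ferrule_a: Bystander: bronze tip ferrule, 17 mm across the foot, 18 mm high, standing beside the flange; origin at the centre of its underside.
- ferrule_b: Bystander: the other bronze tip ferrule, same size, standing on the other side of the flange; origin at the centre of its underside.
- hexkey: Bystander: dark L-shaped hex key, 88 by 28 mm, 4 mm thick, lying beyond the spindle; origin on the bench at the middle of its long arm.
There are look-alikes about, which are no part of the job. What is meant by the collar is not orange, red or yellow, and is the smaller of those in its own colour.

How it is judged:
By the outcome, as a careful person would: the job done as asked, in the order asked, and still so for the second after the job is handed in, while the arm keeps its last pose, push and grip.
It also fails if it takes over 70 s, if anything falls off the work surface, if the arm or the gripper's body presses on something with over 40 N, if the wrist force passes 120 N, or if a joint passes its speed limit or range.

## Working session

There is one attempt and no reset: what is moved stays moved. The work goes in short steps, Python scripts to look and compute and a tool call to move; the robot and the scene stay as the last step left them, time stands still between calls to the robot, and variables do not carry over. Pictures are saved under pics/ and viewed, at most 12 in all, crops included, and the job is handed in when it is done.

Besides the shell and the picture viewer there is one more tool, called after ">>>" as name(argument=value, ...) on one line, values as JSON. move_arm: Moves the arm, as the interface text tells. Scaled input: -1 to 1 covers 800 mm each way for a shift and 180 degrees each way for a turn. Its arguments: {"type":"object","properties":{"series":{"type":"array"},"hand":{"type":"number"}},"required":["series"]}

```bash
mkdir -p pics
cat > h.py <<'E'
import numpy as np, cv2, pickle
from workcell import monitor, vision, order
def snap(n,f=None):
    s=vision.snapshot(n)
    if f: cv2.imwrite('pics/'+f+'.png',s['image'][:,:,::-1]); pickle.dump(s,open('pics/'+f+'.pkl','wb'))
    return s
def load(f): return pickle.load(open('pics/'+f+'.pkl','rb'))
def ray(s,u,v):
    K=np.array([[s['fx'],0,s['cx']],[0,s['fy'],s['cy']],[0,0,1.]])
    p=cv2.undistortPoints(np.array([[[u,v]]],float),K,np.array(s['D'],float))[0,0]
    return np.array([p[0],-p[1],-1.])
def atz(s,u,v,z):
    P=np.array(s['pose']);d=P[:3,:3]@ray(s,u,v);o=P[:3,3];return o+d*(z-o[2])/d[2]
def dep(s,u,v):
    P=np.array(s['pose']);z=s['z_map'][int(v),int(u)];return P[:3,3]+P[:3,:3]@ray(s,u,v)*z
def proj(s,X):
    P=np.array(s['pose']);c=P[:3,:3].T@(np.array(X,float)-P[:3,3])
    K=np.array([[s['fx'],0,s['cx']],[0,s['fy'],s['cy']],[0,0,1.]])
    return cv2.projectPoints(np.array([[c[0],-c[1],-c[2]]]),np.zeros(3),np.zeros(3),K,np.array(s['D'],float))[0].ravel()
def crop(s,u,v,r,k,f):
    im=s['image'][max(0,v-r):v+r,max(0,u-r):u+r,::-1]
    cv2.imwrite('pics/'+f+'.png',cv2.resize(im,None,fx=k,fy=k,interpolation=cv2.INTER_CUBIC))
E
python3 - <<'E'
from h import *
a=snap('top','top0');b=snap('side','side0')
cv2.imwrite('pics/top0b.png',cv2.resize(a['image'][:,:,::-1],(800,600),interpolation=cv2.INTER_CUBIC))
for s in (a,b): print(np.round(s['pose'],2).tolist(),s['fx'],s['cx'],s['cy'],s['D'])
print(monitor.read_state())
E
```

```text
[[0.01, 1.0, -0.06, 515.59], [-1.0, 0.0, -0.02, -44.1], [-0.02, 0.06, 1.0, 920.21], [0.0, 0.0, 0.0, 1.0]] 413.5369281217141 250.52611092093952 194.55815670515057 [-0.04734956  0.          0.          0.          0.        ]
[[-0.98, 0.14, -0.15, 409.67], [-0.2, -0.68, 0.71, 798.17], [-0.0, 0.72, 0.69, 880.43], [0.0, 0.0, 0.0, 1.0]] 446.8991790843042 258.50188545016556 194.8298709386026 [-0.08084412  0.          0.          0.          0.        ]
{'time_s': 0.1, 'joint_pos': array([ 1.29200276e+00,  1.26362906e-01, -4.04892612e-02,  1.40534916e+00,
       -3.88223795e-05,  1.57080021e+00]), 'qd': array([ 0.00141817, -0.00191877,  0.00380032,  0.00045421, -0.00080714,
       -0.00027742]), 'joint_efforts': array([ 1.59348700e-03, -4.36907208e+01,  3.53603840e+01,  1.38641498e-02,
        1.73131662e-04,  5.05400607e-06]), 'position': array([144.39676614, 504.40364915, 230.591756  ]), 'eef_rot': array([-3.14018766e+00,  3.88277942e-05,  2.86279526e+00]), 'ft_force': array([-0.61531626,  0.23682963, -0.61510108]), 'torque': array([0.01594249, 0.01049381, 0.03762176]), 'grasp_force': 0.0, 'width': 85.27270347386717}
```

View pics/top0b.png

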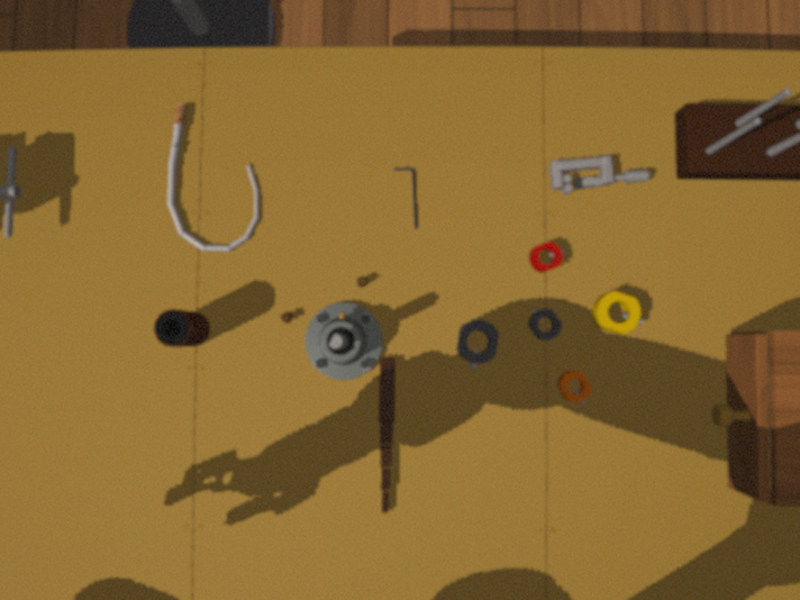

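View pics/side0.png

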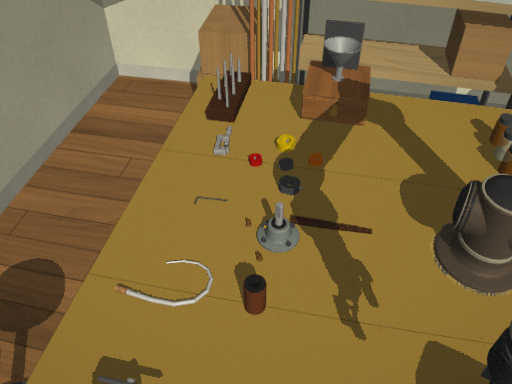

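The views show five rings in the 800x600 top view:
- large dark (478,341)
- small dark (545,323)
- red (546,256)
- yellow (618,312)
- orange (575,387)

By the description the collar is the small dark ring. The spindle stands at (341,341), the drum at (175,328) and the ferrules at (363,281) and (289,317).

Run:
```python
from h import *
s=load('top0');b=load('side0');k=.64
for n,u,v,z in [('small',545,323,18),('big',478,341,18),('flange',344,341,10),('top',342,341,118),('drum',175,328,90),('fa',363,281,18),('fb',289,317,18),('stickT',387,360,12),('stickB',387,510,12),('red',546,256,18),('orange',575,387,18),('yellow',618,312,18)]:
    print(n,atz(s,u*k,v*k,z).round(1),dep(s,u*k,v*k).round(1))
A=cv2.resize(s['image'][182:232,324:374,::-1],(400,400),interpolation=cv2.INTER_CUBIC)
B=cv2.resize(s['image'][192:242,194:244,::-1],(400,400),interpolation=cv2.INTER_CUBIC)
cv2.imwrite('pics/c1.png',np.hstack([A,B]))
```

```text
small [ 541.8 -244.    18. ] [ 542.3 -248.4   -1.8]
big [ 516.3 -150.5   18. ] [ 516.3 -152.6    0. ]
flange [515.3  37.1  10. ] [515.3  28.4 106.6]
top [515.3  29.9 118. ] [515.3  29.8 119.5]
drum [530.8 250.1  90. ] [531.6 266.5  43.6]
fa [599.5  10.4  18. ] [ 6.012e+02  1.160e+01 -4.000e-01]
fb [548.5 113.9  18. ] [548.5 114.2  16.8]
stickT [489.  -23.7  12. ] [489.  -23.7   9.2]
stickB [281.  -24.9  12. ] [280.2 -24.8   9.1]
red [ 635.8 -246.2   18. ] [ 638.6 -251.    -3.2]
orange [ 453.  -285.2   18. ] [ 451.7 -290.4   -1.4]
yellow [ 557.6 -346.5   18. ] [ 558.4 -352.8   -0.8]
```

View pics/c1.png

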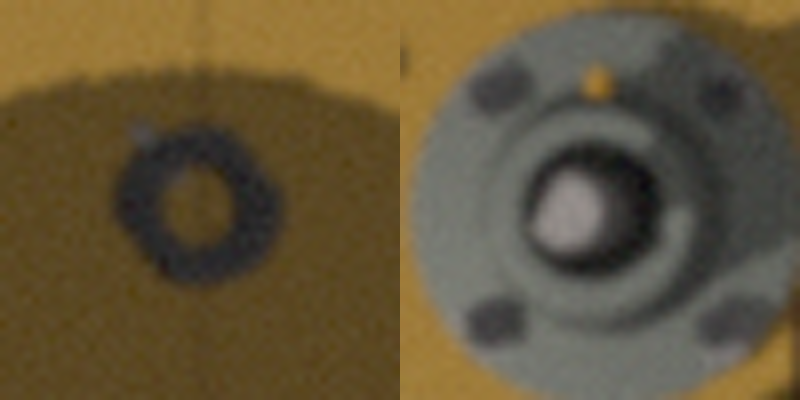

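The left crop shows the small dark ring, about 45 mm across at crop (200,205), with its screw to the upper left at (139,133). That puts the screw about 40° CCW from +x, and the size fits the collar. The right crop shows the spindle top at about (570,210), where the flat can't be resolved yet.

```bash
cat >> h.py <<'E'
def plan(x,y,z,yawdeg,st=None):
    st=st or monitor.read_state();p=st['position'];yw=st['eef_rot'][2]
    d=np.array([x,y,z])-p;c,s_=np.cos(yw),np.sin(yw)
    t=np.array([c*d[0]+s_*d[1], s_*d[0]-c*d[1], -d[2]])
    dy=(np.degrees(yw)-yawdeg+180)%360-180
    print('row',(t/800).round(5),round(dy/180,5),'rows>=',np.ceil(max(np.linalg.norm(t)/41.7,abs(dy)/7.16)),'at',p.round(1),'yaw',np.degrees(st['eef_rot']).round(2))
E
python3 - <<'E'
from h import *
s=snap('wrist','w0');st=monitor.read_state()
from scipy.spatial.transform import Rotation as R
Rt=R.from_euler('xyz',st['eef_rot']).as_matrix();P=np.array(s['pose'])
print('cam in tool',(Rt.T@(P[:3,3]-st['position'])).round(1),(Rt.T@P[:3,:3]).round(3).tolist(),s['fx'],s['cx'],s['cy'],s['D'])
plan(515,32,230,164)
plan(515,32,230,150)
E
```

```text
cam in tool [ 7.550e+01  1.000e-01 -1.422e+02] [[-0.0, 0.955, 0.295], [1.0, 0.0, 0.001], [0.001, 0.295, -0.955]] 287.3531871838032 256.14939487738866 187.46388826936857 [-0.02342002  0.          0.          0.          0.        ]
row [-0.6079  -0.44025  0.00087] 0.00015 rows>= 15.0 at [144.4 504.4 230.7] yaw [-179.93    0.    164.03]
row [-0.6079  -0.44025  0.00087] 0.07792 rows>= 15.0 at [144.4 504.4 230.7] yaw [-179.93    0.    164.03]
```

>>> move_arm(series=[[[-0.61,-0.44,0.0,0.078],[-0.61,-0.44,0.0,0.078],[-0.61,-0.44,0.0,0.078],[-0.61,-0.44,0.0,0.078],[-0.61,-0.44,0.0,0.078],[-0.61,-0.44,0.0,0.078],[-0.61,-0.44,0.0,0.078],[-0.61,-0.44,0.0,0.078],[-0.61,-0.44,0.0,0.078],[-0.61,-0.44,0.0,0.078],[-0.61,-0.44,0.0,0.078],[-0.61,-0.44,0.0,0.078],[-0.61,-0.44,0.0,0.078],[-0.61,-0.44,0.0,0.078],[-0.61,-0.44,0.0,0.078],[-0.61,-0.44,0.0,0.078],[-0.61,-0.44,0.087,0.078],[-0.61,-0.44,0.087,0.078],[-0.61,-0.44,0.087,0.078],[-0.61,-0.44,0.087,0.078]]], hand=1)

```text
time_s: 1.82
position: [515.1, 32.5, 160.8]
eef_rot: [-3.14, -0.003, 2.618]
ft_force: [0.8, 0.5, 0.7]
width: 85.2
grasp_force: 0.0
```

Run:
```python
from h import *
s=snap('wrist','w1');st=monitor.read_state();print(st['time_s'],st['position'].round(1),st['eef_rot'])
u,v=proj(s,[515,32,118]);print(u,v)
u,v=int(u),int(v)
im=s['image'][:,:,::-1]
A=cv2.resize(im,(512,384));B=cv2.resize(im[max(0,v-48):v+48,u-36:u+36],(288,384),interpolation=cv2.INTER_CUBIC)
cv2.imwrite('pics/w1c.png',np.hstack([A,B]));print(max(0,v-48),u-36)
```

```text
1.8667 [516.4  32.5 162.6] [-3.14149077e+00 -3.38725434e-04  2.61850864e+00]
255.74690919505187 213.05685587612354
165 219
```

View pics/w1c.png

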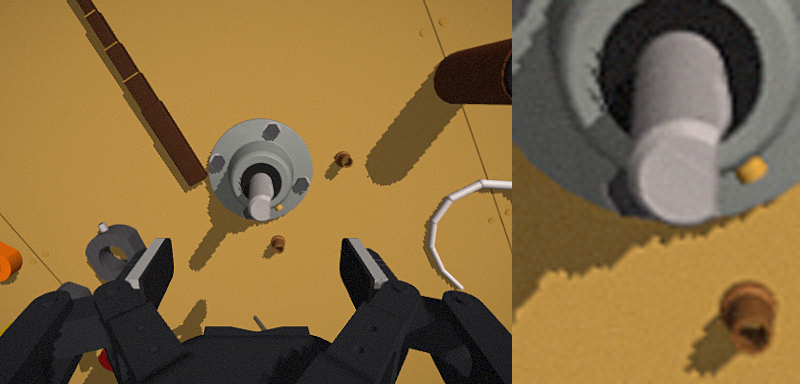

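The wrist view shows the spindle end at (261,208). Its straight edge (the flat) is on the right, so the flat faces about tool +y, roughly 60° CCW. The drum is upper right, the stick upper left, the ferrules at (343,159) and (278,243), and the large dark ring lower left at (118,252).

Run:
```python
from h import *
s=load('w1')
print('top axis',atz(s,261.8,208.5,118).round(1),'flange',atz(s,260,169.5,10).round(1))
# depth cloud: shaft top points & flange
P=np.array(s['pose']);pts=[];
for v in range(110,225):
  for u in range(200,320):
    if s['z_map'][v,u]>0: pts.append(dep(s,u,v))
pts=np.array(pts)
t=pts[(pts[:,2]>112)&(pts[:,2]<125)];print('top n',len(t),t.mean(0).round(1),t.min(0).round(1),t.max(0).round(1))
c,a=np.cos,np.radians
for th in range(30,120,10):
  q=(t[:,:2]-[515.7,31])@[c(a(th)),np.sin(a(th))];print(th,np.percentile(q,[2,98]).round(1),end=' ')
f=pts[(pts[:,2]>6)&(pts[:,2]<13)];q=cv2.minEnclosingCircle(f[:,:2].astype(np.float32));print('\nflange',q)
h=pts[(pts[:,2]>48)&(pts[:,2]<53)];print(len(h),cv2.minEnclosingCircle(h[:,:2].astype(np.float32)))
```

```text
top axis [514.2  37.3 118. ] flange [512.5  38.1  10. ]
top n 545 [512.6  36.8 117. ] [504.3  27.2 112.2] [524.5  46.1 119.7]
30 [-7.4  9. ] 40 [-6.3  9.3] 50 [-5.3  9.8] 60 [-4.2 10.5] 70 [-3.7 11.6] 80 [-2.8 13. ] 90 [-2.4 14.1] 100 [-2.1 14.9] 110 [-2.2 15.3] 
flange ((513.1781616210938, 32.5165901184082), 59.54684066772461)
1821 ((513.9696044921875, 37.31752395629883), 27.70233917236328)
```

Run:
```python
from h import *
plan(514,37.3,84,150)
```

```text
row [0.00558 0.00366 0.09822] 0.00016 rows>= 2.0 at [516.4  32.5 162.6] yaw [-1.7999e+02 -2.0000e-02  1.5003e+02]
```

>>> move_arm(series=[[[0.0056,0.0037,0.0,0],[0.0056,0.0037,0.03,0],[0.0056,0.0037,0.06,0],[0.0056,0.0037,0.097,0],[0.0056,0.0037,0.097,0],[0.0056,0.0037,0.097,0]]], hand=1)

```text
time_s: 2.37
position: [514.1, 37.3, 85.0]
eef_rot: [-3.141, -0.001, 2.618]
ft_force: [0.1, -0.1, -0.4]
width: 85.3
grasp_force: 0.0
```

>>> move_arm(series=[[[0,0,0,0],[0,0,0,0],[0,0,0,0],[0,0,0,0],[0,0,0,0],[0,0,0,0],[0,0,0,0],[0,0,0,0],[0,0,0,0],[0,0,0,0]]], hand=0.3)

```text
time_s: 3.2
position: [514.3, 36.8, 84.0]
eef_rot: [-3.142, -0.0, 2.618]
ft_force: [1.0, 0.4, -0.6]
width: 25.6
grasp_force: 0.0
```

Run:
```python
from h import *
s=snap('wrist','w2');st=monitor.read_state();print(st['time_s'],st['position'].round(1),st['eef_rot'],st['ft_force'],st['width'])
u,v=proj(s,[514,37.3,118]);print(u,v)
u,v=int(u),int(v);cv2.imwrite('pics/w2c.png',cv2.resize(s['image'][v-60:v+60,u-80:u+80,::-1],(800,600),interpolation=cv2.INTER_CUBIC))
print(u-80,v-60)
```

```text
3.25 [514.3  36.8  84. ] [-3.14149109e+00 -1.76631891e-04  2.61768512e+00] [-0.23667034  0.4061107  -0.03389537] 25.71527345833506
256.9112414178523 277.9831813156237
176 217
```

View pics/w2c.png

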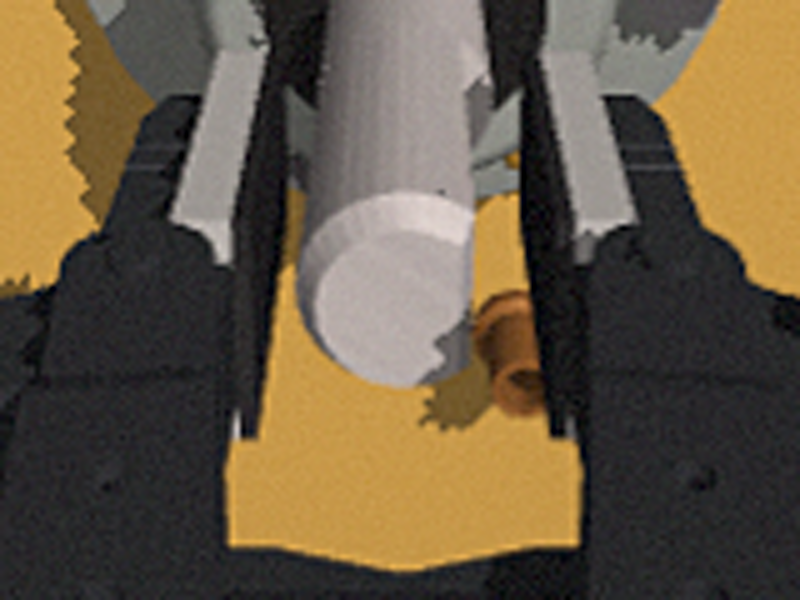

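The spindle end sits between the fingers with the flat on the right (x≈472), parallel to the pads. The D-section is centred slightly to the left, so I shift −1.5 mm along tool y and close.

>>> move_arm(series=[[[0,-0.0019,0,0],[0,-0.0019,0,0],[0,-0.0019,0,0],[0,-0.0019,0,0],[0,-0.0019,0,0],[0,-0.0019,0,0],[0,-0.0019,0,0],[0,-0.0019,0,0],[0,-0.0019,0,0],[0,-0.0019,0,0]]], hand=0)

```text
time_s: 4.08
position: [513.6, 35.4, 84.2]
eef_rot: [-3.141, 0.0, 2.618]
ft_force: [-2.0, -1.5, 3.9]
width: 14.7
grasp_force: 59.6
```

The fingers stopped at 14.7 mm with 60 N on the pads, so the flat and back are pinched. Now I turn 60° about the spindle axis.

>>> move_arm(series=[[[0.0002,0.0001,0,0.033],[0.0004,0.0003,0,0.067],[0.0007,0.0004,0,0.1],[0.0009,0.0005,0,0.133],[0.0011,0.0006,0,0.167],[0.0013,0.0007,0,0.2],[0.0015,0.0009,0,0.233],[0.0017,0.001,0,0.267],[0.0019,0.0011,0,0.3],[0.0021,0.0012,0,0.3333],[0.0021,0.0012,0,0.3333],[0.0021,0.0012,0,0.3333],[0.0021,0.0012,0,0.3333],[0.0021,0.0012,0,0.3333]]], hand=0)

```text
time_s: 5.25
position: [512.7, 37.1, 84.2]
eef_rot: [3.141, 0.0, 1.572]
ft_force: [-0.3, -2.1, 3.6]
width: 15.0
grasp_force: 59.9
```

Run:
```python
from h import *
s=snap('wrist','w3');st=monitor.read_state();print(st['time_s'],st['position'].round(2),np.degrees(st['eef_rot']),st['ft_force'],st['torque'],st['width'])
```

```text
5.3 [512.74  37.02  84.18] [1.79986038e+02 1.42005657e-02 9.00654383e+01] [-1.15639627 -1.95860049  4.36264848] [-0.49321396  0.35558391  0.04787707] 14.593530003053788
```

>>> move_arm(series=[[[0,0,0,0],[0,0,0,0],[0,0,0,0],[0,0,0,0],[0,0,0,0],[0,0,0,0],[0,0,-0.03,0],[0,0,-0.06,0],[0,0,-0.1,0],[0,0,-0.1,0],[0,0,-0.1,0],[0,0,-0.1,0]]], hand=0.6)

```text
time_s: 6.3
position: [512.6, 37.2, 163.9]
eef_rot: [3.141, -0.0, 1.571]
ft_force: [-0.2, 0.0, -0.7]
width: 51.0
grasp_force: 0.0
```

Run:
```python
from h import *
s=snap('wrist','w4');st=monitor.read_state();print(st['time_s'],st['position'].round(2),st['width'])
u,v=proj(s,[514.7,37.1,118]);print(u,v)
u,v=int(u),int(v);cv2.imwrite('pics/w4c.png',cv2.resize(s['image'][v-38:v+22,u-40:u+40,::-1],(800,600),interpolation=cv2.INTER_CUBIC))
for d in [(-10,0),(6,8),(6,-8),(0,10),(0,-10)]: p=proj(s,[514.7+d[0],37.1+d[1],118]);print(d,((p[0]-u+40)*10,(p[1]-v+38)*10))
plan(541.8,-244,200,40)
```

```text
6.35 [512.16  37.16 163.21] 51.51142213439965
259.4458728097994 211.00841858368446
(-10, 0) (np.float64(262.27645924217285), np.float64(380.16738213707697))
(6, 8) (np.float64(491.11520845178916), np.float64(272.8630382368888))
(6, -8) (np.float64(488.43779436495936), np.float64(484.65897668797226))
(0, 10) (np.float64(404.8749878879238), np.float64(245.72948917714484))
(0, -10) (np.float64(404.0513657840563), np.float64(510.49991154897754))
row [-0.35145  0.03707 -0.04599] 0.27775 rows>= 7.0 at [512.2  37.2 163.2] yaw [-179.93    0.     90.  ]
```

View pics/w4c.png

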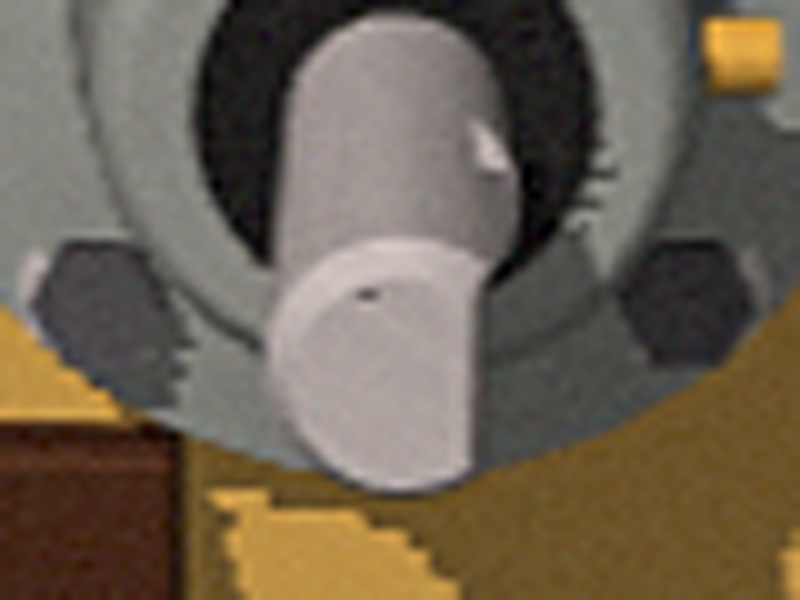

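The spindle stayed put after release. The D-end spans crop x 268–478, with the flat's straight edge on the right (+x). I check that edge's angle numerically.

Run:
```python
from h import *
s=load('w4');g=s['image'].astype(float).sum(2);u0,v0=219,173
xs=[]
for v in range(v0+29,v0+46):
    r=cv2.GaussianBlur(g[v:v+1,u0+40:u0+56],(3,1),0)[0];d=np.diff(r);i=int(np.argmin(d));w=np.clip(-d[max(0,i-2):i+3],0,None)
    xs.append((u0+40+.5+(np.arange(max(0,i-2),max(0,i-2)+len(w))*w).sum()/w.sum(),v))
P=np.array([atz(s,u,v,117)[:2] for u,v in xs]);print(P.round(2).tolist())
k=np.polyfit(P[:,1],P[:,0],1);r=P[:,0]-np.polyval(k,P[:,1]);m=abs(r)<.5;k=np.polyfit(P[m,1],P[m,0],1);print('normal angle deg',-np.degrees(np.arctan(k[0])),m.sum(),'x at y=37',np.polyval(k,37.1))
```

```text
[[519.25, 43.47], [519.14, 42.72], [519.15, 41.98], [519.17, 41.23], [519.14, 40.48], [519.09, 39.73], [519.17, 38.97], [519.16, 38.22], [519.14, 37.46], [519.17, 36.7], [519.07, 35.94], [519.0, 35.18], [519.07, 34.42], [519.04, 33.65], [519.02, 32.88], [518.97, 32.11], [519.01, 31.34]]
normal angle deg -0.9773788249870081 17 x at y=37 519.0975394727068
```

The flat faces +x to within about 1° of measuring error. Now to the collar.

>>> move_arm(series=[[[-0.05,0.005,-0.045,0.04],[-0.1,0.01,-0.045,0.08],[-0.15,0.015,-0.045,0.12],[-0.2,0.02,-0.045,0.16],[-0.25,0.026,-0.045,0.2],[-0.3,0.032,-0.045,0.24],[-0.351,0.037,-0.02,0.278],[-0.351,0.037,0.02,0.278],[-0.351,0.037,0.045,0.278],[-0.351,0.037,0.045,0.278],[-0.351,0.037,0.045,0.278],[-0.351,0.037,0.045,0.278]]], hand=0.65)

```text
time_s: 7.35
position: [542.4, -243.3, 128.8]
eef_rot: [3.141, -0.0, 0.698]
ft_force: [-0.3, 0.0, 0.6]
width: 55.6
grasp_force: 0.0
```

Run:
```python
from h import *
s=snap('wrist','w5');st=monitor.read_state();print(st['time_s'],st['position'].round(2),np.degrees(st['eef_rot']),st['width'])
u,v=proj(s,[541.8,-244,18]);print(u,v)
u,v=int(u),int(v);cv2.imwrite('pics/w5c.png',cv2.resize(s['image'][v-48:v+48,u-64:u+64,::-1],(800,600),interpolation=cv2.INTER_CUBIC));print(u-64,v-48)
```

```text
7.4 [ 542.91 -243.38  129.57] [ 1.79906035e+02 -4.65276970e-02  4.00041770e+01] 55.607354500674276
256.4796435191101 185.3078263618447
192 137
```

View pics/w5c.png

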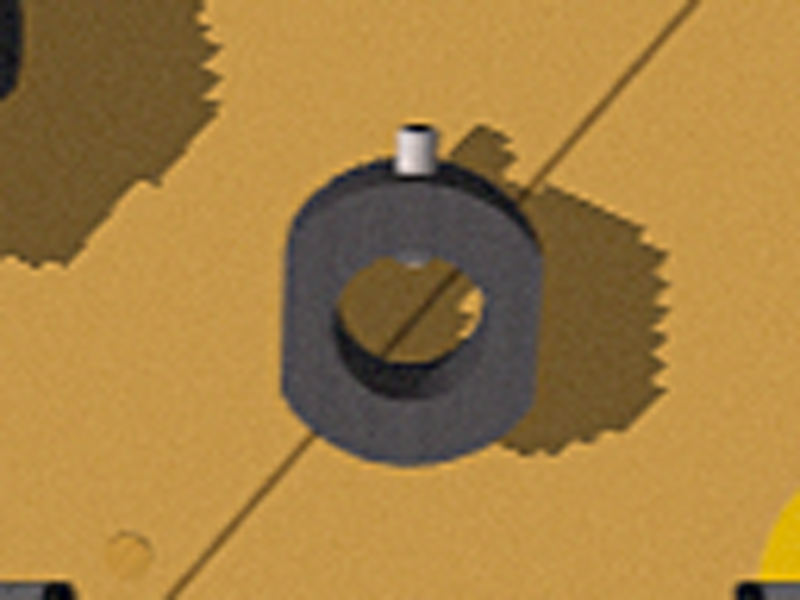

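The view shows the collar square-on in the crop: centre (411,321), screw head up at (417,128) and outside flats at x≈284 and 538. The grip yaw is close to right already.

Run:
```python
from h import *
s=load('w5');f=lambda x,y,z:atz(s,192+x/6.25,137+y/6.25,z)[:2]
A=lambda a,b:np.degrees(np.arctan2(*(b-a)[::-1]))
c=(f(284,321,18)+f(538,321,18))/2;print('c',c,'w',np.linalg.norm(f(284,321,18)-f(538,321,18)))
print('len',np.linalg.norm(f(411,182,18)-f(411,465,18)),(f(411,182,18)+f(411,465,18))/2)
print('screw dir',A(c,f(417,128,9)),'flats',A(f(283,380,18),f(288,250,18)),A(f(534,390,18),f(542,260,18)))
# top-face cloud minAreaRect
pts=np.array([dep(s,u,v) for v in range(150,220) for u in range(225,290) if s['z_map'][v,u]>0])
t=pts[(pts[:,2]>14)&(pts[:,2]<21)];print(len(t),t[:,2].mean(),cv2.minAreaRect(t[:,:2].astype(np.float32)))
```

```text
c [ 540.30630219 -246.7963032 ] w 37.50342738893052
len 43.83628544992073 [ 539.60052067 -247.38788969]
screw dir 38.065559914761224 flats 36.77184184533344 37.88745130946648
1209 17.614303851987263 ((539.534423828125, -247.02447509765625), (44.107601165771484, 37.89927291870117), 38.72183609008789)
```

Run:
```python
from h import *
plan(540,-247.1,2,38.3)
```

```text
row [-0.00577  0.00123  0.15947] 0.00947 rows>= 4.0 at [ 542.9 -243.4  129.6] yaw [ 1.7991e+02 -5.0000e-02  4.0000e+01]
```

>>> move_arm(series=[[[-0.0055,0.0012,0.03,0.0095],[-0.0055,0.0012,0.07,0.0095],[-0.0055,0.0012,0.11,0.0095],[-0.0055,0.0012,0.14,0.0095],[-0.0055,0.0012,0.157,0.0095],[-0.0055,0.0012,0.157,0.0095],[-0.0055,0.0012,0.157,0.0095]]], hand=0.65)

```text
time_s: 7.98
position: [540.1, -246.9, 3.6]
eef_rot: [3.141, -0.0, 0.668]
ft_force: [0.5, 0.7, 0.6]
width: 55.9
grasp_force: 0.0
```

>>> move_arm(series=[[[0,0,0,0],[0,0,0,0],[0,0,0,0],[0,0,0,0],[0,0,0,0],[0,0,0,0],[0,0,0,0],[0,0,0,0],[0,0,0,0],[0,0,0,0]]], hand=0)

```text
time_s: 8.82
position: [541.2, -247.8, 5.3]
eef_rot: [3.138, -0.002, 0.668]
ft_force: [-0.6, 0.8, 6.1]
width: 36.7
grasp_force: 61.1
```

>>> move_arm(series=[[[0,0,-0.02,0],[0,0,-0.05,0],[0,0,-0.09,0],[0,0,-0.13,0],[0,0,-0.17,0],[0,0,-0.19,0],[0,0,-0.19,0],[0,0,-0.19,0]]], hand=0)

```text
time_s: 9.48
position: [540.2, -247.5, 156.0]
eef_rot: [3.139, -0.002, 0.667]
ft_force: [-0.3, -0.3, -1.8]
width: 36.3
grasp_force: 60.5
```

Run:
```python
from h import *
s=snap('wrist','w6');st=monitor.read_state();print(st['time_s'],st['position'].round(2),np.degrees(st['eef_rot']),st['width'],st['ft_force'],st['torque'])
cv2.imwrite('pics/w6c.png',cv2.resize(s['image'][224:344,176:336,::-1],(800,600),interpolation=cv2.INTER_CUBIC))
z=np.array(s['z_map']);pts=np.array([dep(s,u,v) for v in range(224,344) for u in range(176,336) if z[v,u]>0])
from scipy.spatial.transform import Rotation as R
T=R.from_euler('xyz',st['eef_rot']).as_matrix();q=(pts-st['position'])@T
q=q[(abs(q[:,1])<18)&(abs(q[:,0])<32)&(abs(q[:,2]+12)<20)];print(len(q),np.percentile(q,[1,10,50,90,99],axis=0).round(1).tolist())
```

```text
9.5333 [ 539.39 -247.16  154.3 ] [ 1.79980592e+02 -1.08225786e-02  3.82436663e+01] 36.33638421113802 [ 0.18076955 -0.09943551 -2.38472224] [ 0.02437191  0.02873877 -0.04310618]
4013 [[-21.2, -17.7, -29.8], [-16.2, -16.0, -15.0], [-5.8, -1.1, -14.0], [13.6, 14.4, -5.9], [16.5, 17.6, 2.6]]
```

View pics/w6c.png

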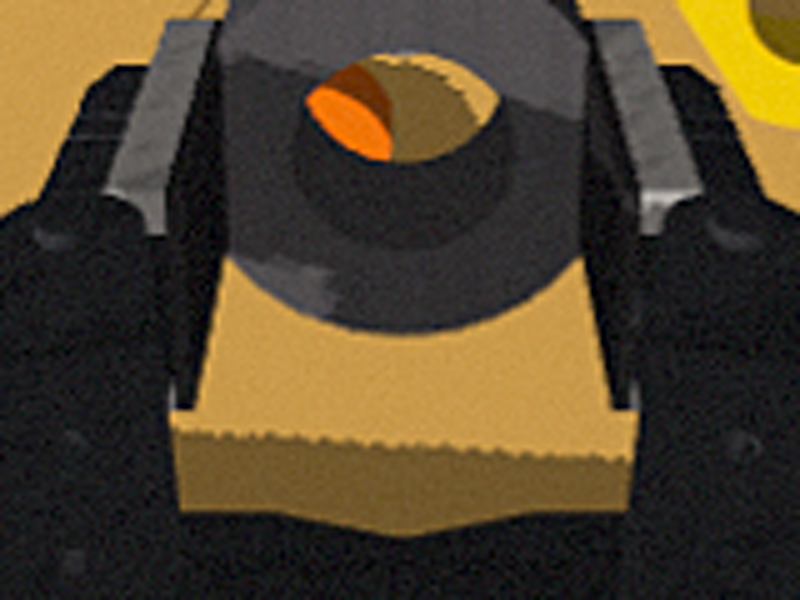

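The collar is held between the pads with its bore visible at crop (400,150) and the screw out beyond the crop's top. Now I fit its tilt and centre in the tool frame.

```bash
cat >> h.py <<'E'
from scipy.spatial.transform import Rotation as R
def collar(f):
    s=snap('wrist',f);st=monitor.read_state();T=R.from_euler('xyz',st['eef_rot']).as_matrix()
    uv=[(u,v) for v in range(150,344) for u in range(176,336) if s['z_map'][v,u]>0]
    q=(np.array([dep(s,u,v) for u,v in uv])-st['position'])@T
    t=q[(abs(q[:,1])<17)&(abs(q[:,0])<30)&(abs(q[:,2]+14.5)<3)]
    for _ in range(3):
        k=np.linalg.lstsq(np.c_[t[:,:2],np.ones(len(t))],t[:,2],rcond=None)[0];r=t[:,2]-np.c_[t[:,:2],np.ones(len(t))]@k;t=t[abs(r)<1.5]
    print('plane (deg x,y; z0)',np.degrees(k[:2]).round(2),k[2].round(2),'n',len(t))
    e=t[abs(t[:,1])<3];print('x range mid',np.percentile(e[:,0],[1,99]).round(1),'bore rows',[x for x in np.histogram(e[:,0],np.arange(-26,28,2))[0]])
    print(st['time_s'],st['position'].round(2),np.degrees(st['eef_rot']).round(2),st['width'],st['ft_force'].round(1),st['grasp_force'])
    return s,t
E
python3 - <<'E'
from h import *
s,t=collar('w7')
# outer arc fit (points at boundary): radius 22 circle to far/near edges by angle bins
out=[]
for a in list(range(-50,51,4))+list(range(130,231,4)):
    d=np.array([np.cos(np.radians(a)),np.sin(np.radians(a))]);n=np.array([-d[1],d[0]])
    w=t[(abs(t[:,:2]@n)<1)&(t[:,:2]@d>0)]
    if len(w)>4: out.append(d*np.percentile(w[:,:2]@d,98))
out=np.array(out)
from scipy.optimize import least_squares
sol=least_squares(lambda p:np.hypot(*(out-p[:2]).T)-p[2],[0,0,22],loss='soft_l1');print('outer circle',sol.x,len(out))
E
```

```text
plane (deg x,y; z0) [0.1  0.07] -13.46 n 3257
x range mid [-22.5  21.6] bore rows [np.int64(0), np.int64(10), np.int64(29), np.int64(41), np.int64(36), np.int64(40), np.int64(41), np.int64(21), np.int64(0), np.int64(0), np.int64(0), np.int64(0), np.int64(0), np.int64(0), np.int64(0), np.int64(0), np.int64(0), np.int64(0), np.int64(24), np.int64(40), np.int64(47), np.int64(40), np.int64(46), np.int64(47), np.int64(0), np.int64(0)]
9.5833 [ 538.82 -246.92  153.29] [-1.7992e+02  5.0000e-02  3.8240e+01] 36.59779380283209 [-0.3 -0.7 -1.7] 60.44467947911471
outer circle [-0.29618188  0.38763107 21.93314376] 52
```

Run:
```python
from h import *
s=load('w7');
w=np.array([dep(s,u,v) for v in range(268,290) for u in range(222,292)]);print('top z world',np.median(w[:,2]))
plan(515.1,37.1,154.5,0)
```

```text
top z world 166.59530055465757
row [ 0.19648 -0.29719 -0.00152] 0.21246 rows>= 7.0 at [ 538.8 -246.9  153.3] yaw [-1.7992e+02  5.0000e-02  3.8240e+01]
```

>>> move_arm(series=[[[0.025,-0.037,0,0.027],[0.049,-0.074,0,0.054],[0.074,-0.111,0,0.08],[0.098,-0.149,0,0.107],[0.123,-0.186,0,0.134],[0.147,-0.223,0,0.16],[0.172,-0.26,0,0.186],[0.196,-0.297,0,0.2125],[0.196,-0.297,0,0.2125],[0.196,-0.297,0,0.2125],[0.196,-0.297,0,0.2125],[0.196,-0.297,0,0.2125],[0.196,-0.297,0,0.2125],[0.196,-0.297,0,0.2125]]], hand=0)

```text
time_s: 10.75
position: [516.0, 16.8, 154.3]
eef_rot: [-3.127, 0.001, 0.025]
ft_force: [0.2, -0.5, -0.9]
width: 36.3
grasp_force: 60.6
```

Run:
```python
from h import *
s,t=collar('w8')
z=s['z_map'];w=np.array([dep(s,u,v) for v in range(200,344) for u in range(200,312) if z[v,u]>0])
a=w[(w[:,2]>112)&(w[:,2]<122)&(np.hypot(w[:,0]-515,w[:,1]-37)<14)];print('spindle seen',len(a),a.min(0).round(1) if len(a) else '',a.max(0).round(1) if len(a) else '')
b=w[(w[:,2]>162)&(w[:,2]<174)&(abs(w[:,1]-37)<17)&(abs(w[:,0]-515)<26)];print('collar',np.median(b,axis=0).round(1),np.percentile(b,[1,99],axis=0).round(1).tolist())
c=s['image'][190:340,156:356,::-1];cv2.imwrite('pics/w8c.png',cv2.resize(c,(800,600),interpolation=cv2.INTER_CUBIC))
```

```text
plane (deg x,y; z0) [0.03 0.1 ] -12.42 n 3020
x range mid [-22.7  21.4] bore rows [np.int64(0), np.int64(17), np.int64(31), np.int64(33), np.int64(37), np.int64(33), np.int64(36), np.int64(10), np.int64(0), np.int64(0), np.int64(0), np.int64(0), np.int64(0), np.int64(0), np.int64(0), np.int64(0), np.int64(0), np.int64(0), np.int64(30), np.int64(39), np.int64(43), np.int64(38), np.int64(43), np.int64(37), np.int64(0), np.int64(0)]
10.8 [516.07  16.97 154.37] [-1.7917e+02  2.0000e-02  1.4600e+00] 36.57849617491214 [-0.4  0.1 -2.3] 60.586497355252504
spindle seen 238 [506.4  31.3 112.1] [521.1  46.3 119.3]
collar [520.5  29.  166.9] [[495.3, 20.2, 162.4], [536.6, 44.3, 173.3]]
```

View pics/w8c.png

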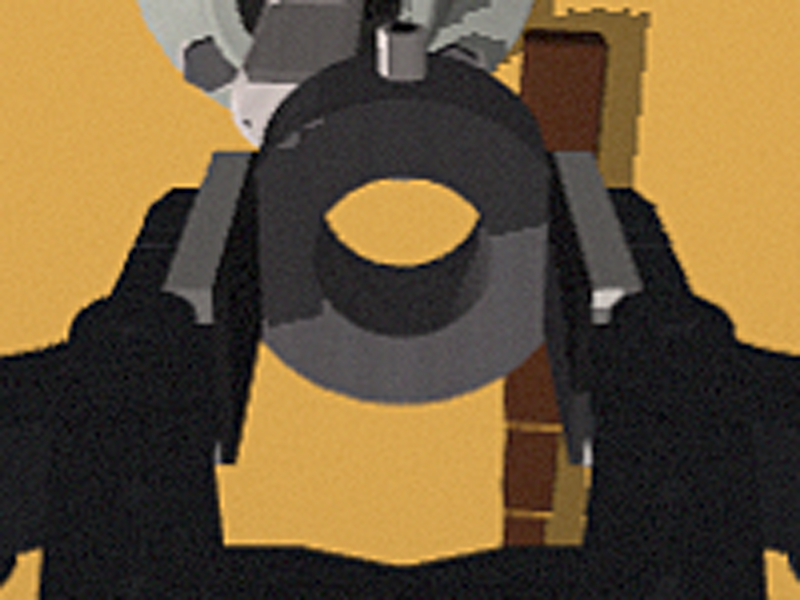

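The collar is well held with its screw toward +x at crop (402,50). The arm is still about 20 mm short in y, with the spindle visible to the left at (270,100).

Run:
```python
from h import *
plan(515.1,37.1,154.5,0);st=monitor.read_state();print(st['joint_pos'],st['qd'].round(3))
```

```text
row [-0.00057 -0.02519 -0.00016] 0.00811 rows>= 1.0 at [516.1  17.  154.4] yaw [-1.7917e+02  2.0000e-02  1.4600e+00]
[ 0.02458279  0.12076028 -0.21392034  1.23649539  0.01447146  3.14070984] [ 0.006 -0.003  0.002 -0.003  0.003 -0.001]
```

Joint 6 is at its limit: j6 = π + j1 − yaw, so yaw 0 at this place needs j6 ≈ −3.07. I unwind the wrist by a near-full turn above the spindle height.

>>> move_arm(series=[[[0,0,0,-0.038],[0,0,0,-0.076],[0,0,0,-0.114],[0,0,0,-0.152],[0,0,0,-0.19],[0,0,0,-0.228],[0,0,0,-0.266],[0,0,0,-0.304],[0,0,0,-0.342],[0,0,0,-0.38],[0,0,0,-0.418],[0,0,0,-0.456],[0,0,0,-0.494],[0,0,0,-0.532],[0,0,0,-0.57],[0,0,0,-0.608],[0,0,0,-0.646],[0,0,0,-0.684],[0,0,0,-0.722],[0,0,0,-0.76]]], hand=0)

```text
time_s: 12.47
position: [516.1, 17.3, 154.5]
eef_rot: [3.131, -0.01, 2.42]
ft_force: [-0.1, -0.0, -2.2]
width: 36.2
grasp_force: 60.6
```

>>> move_arm(series=[[[0,0,0,-0.038],[0,0,0,-0.076],[0,0,0,-0.114],[0,0,0,-0.152],[0,0,0,-0.19],[0,0,0,-0.228],[0,0,0,-0.266],[0,0,0,-0.304],[0,0,0,-0.342],[0,0,0,-0.38],[0,0,0,-0.418],[0,0,0,-0.456],[0,0,0,-0.494],[0,0,0,-0.532],[0,0,0,-0.57],[0,0,0,-0.608],[0,0,0,-0.646],[0,0,0,-0.684],[0,0,0,-0.722],[0,0,0,-0.76]]], hand=0)

```text
time_s: 14.13
position: [516.1, 17.3, 154.5]
eef_rot: [-3.141, 0.014, -1.476]
ft_force: [-0.5, -0.1, -0.5]
width: 35.9
grasp_force: 60.6
```

Run:
```python
from h import *
plan(515.1,37.1,154.5,0);st=monitor.read_state();print(st['joint_pos'],st['width'])
```

```text
row [-0.02474 -0.00113 -0.     ] -0.4698 rows>= 12.0 at [516.1  17.3 154.5] yaw [-179.95    0.83  -84.56]
[ 0.02523489  0.12054397 -0.21388668  1.23650245  0.01450021 -1.64042117] 35.89715293011346
```

>>> move_arm(series=[[[-0.002,0,0,-0.038],[-0.004,0,0,-0.076],[-0.006,0,0,-0.114],[-0.008,0,0,-0.152],[-0.01,0,0,-0.19],[-0.012,0,0,-0.228],[-0.014,0,0,-0.266],[-0.016,0,0,-0.304],[-0.018,0,0,-0.342],[-0.02,0,0,-0.38],[-0.022,0,0,-0.418],[-0.0247,-0.0011,0,-0.456],[-0.0247,-0.0011,0,-0.4698],[-0.0247,-0.0011,0,-0.4698],[-0.0247,-0.0011,0,-0.4698],[-0.0247,-0.0011,0,-0.4698]]], hand=0)

```text
time_s: 15.47
position: [515.1, 37.3, 154.8]
eef_rot: [-3.127, 0.001, -0.007]
ft_force: [0.6, -0.6, -1.0]
width: 36.7
grasp_force: 60.6
```

Run:
```python
from h import *
s,t=collar('w9');print(monitor.read_state()['joint_pos'])
z=s['z_map'];w=np.array([dep(s,u,v) for v in range(150,344) for u in range(170,342) if z[v,u]>0])
a=w[(w[:,2]>112)&(w[:,2]<122)&(np.hypot(w[:,0]-515,w[:,1]-37)<14)];print('spindle seen',len(a),np.percentile(a,[1,99],axis=0).round(1).tolist() if len(a) else '')
b=w[(w[:,2]>162)&(w[:,2]<171)&(abs(w[:,1]-37)<17)&(abs(w[:,0]-515)<30)]
def fit(lo,hi):
    out=[]
    for d in np.radians(list(range(-45,46,5))+list(range(135,226,5))):
        e=np.array([np.cos(d),np.sin(d)]);n=np.array([-e[1],e[0]]);r=(b[:,:2]-[514.7,37.1]);q=(r@e)[(abs(r@n)<1)&(r@e>0)]
        if len(q)>4: out.append(e*np.percentile(q,97))
    out=np.array(out);from scipy.optimize import least_squares
    return least_squares(lambda p:np.hypot(*(out-p[:2]).T)-22,[0,0],loss='soft_l1').x
print('collar centre minus axis est',fit(0,0),'top z',np.median(b[:,2]))
plan(515.1,37.1,154.5,0)
```

```text
plane (deg x,y; z0) [0.02 0.1 ] -12.48 n 3091
x range mid [-22.5  21.2] bore rows [np.int64(0), np.int64(16), np.int64(34), np.int64(38), np.int64(34), np.int64(36), np.int64(45), np.int64(7), np.int64(0), np.int64(0), np.int64(0), np.int64(0), np.int64(0), np.int64(0), np.int64(0), np.int64(0), np.int64(0), np.int64(0), np.int64(31), np.int64(44), np.int64(41), np.int64(39), np.int64(41), np.int64(36), np.int64(0), np.int64(0)]
15.5167 [515.11  37.3  154.78] [-1.7916e+02  4.0000e-02 -3.7000e-01] 36.30953052397923 [-0.5  0.3 -1.2] 60.561464787460864
[ 0.06393019  0.12025129 -0.2135993   1.23661141  0.01459874 -3.07115901]
spindle seen 0 
collar centre minus axis est [-0.07626032 -0.08372681] top z 167.11659097047286
row [-1.0e-05  2.5e-04  3.5e-04] -0.00207 rows>= 1.0 at [515.1  37.3 154.8] yaw [-1.7916e+02  4.0000e-02 -3.7000e-01]
```

>>> move_arm(series=[[[0,0.0004,0.015,-0.002],[0,0.0007,0.032,-0.002],[0,0.0008,0.034,-0.002],[0,0.0008,0.035,-0.002],[0,0.0008,0.036,-0.002],[0,0.0008,0.037,-0.002],[0,0.0008,0.038,-0.002],[0,0.0008,0.039,-0.002],[0,0.0009,0.04,-0.002],[0,0.0009,0.041,-0.002],[0,0.0009,0.042,-0.002],[0,0.0009,0.043,-0.002],[0,0.0009,0.044,-0.002],[0,0.0009,0.045,-0.002],[0,0.0009,0.046,-0.002]]], hand=0)

```text
time_s: 16.77
position: [515.1, 37.3, 117.9]
eef_rot: [-3.127, 0.001, 0.001]
ft_force: [0.0, -0.2, -1.5]
width: 36.2
grasp_force: 60.6
```

Run:
```python
from h import *
s,t=collar('w10')
z=s['z_map'];w=np.array([dep(s,u,v) for v in range(150,344) for u in range(170,342) if z[v,u]>0])
a=w[(np.hypot(w[:,0]-514.7,w[:,1]-37.1)<10.5)&(w[:,2]>100)];print('in bore',len(a),np.percentile(a,[1,50,99],axis=0).round(1).tolist() if len(a) else '')
cv2.imwrite('pics/w10c.png',cv2.resize(s['image'][224:314,196:316,::-1],(800,600),interpolation=cv2.INTER_CUBIC))
```

```text
plane (deg x,y; z0) [0.1  0.11] -12.59 n 3144
x range mid [-22.6  21.3] bore rows [np.int64(0), np.int64(14), np.int64(34), np.int64(41), np.int64(37), np.int64(38), np.int64(44), np.int64(9), np.int64(0), np.int64(0), np.int64(0), np.int64(0), np.int64(0), np.int64(0), np.int64(0), np.int64(0), np.int64(0), np.int64(0), np.int64(28), np.int64(42), np.int64(46), np.int64(42), np.int64(44), np.int64(35), np.int64(0), np.int64(0)]
16.8167 [514.99  37.37 117.74] [-1.7916e+02  5.0000e-02  8.0000e-02] 36.173802629842 [ 0.4 -0.1 -1.3] 60.58822930790484
in bore 643 [[506.2, 28.1, 114.8], [513.8, 37.0, 117.7], [525.1, 45.9, 194.7]]
```

View pics/w10c.png

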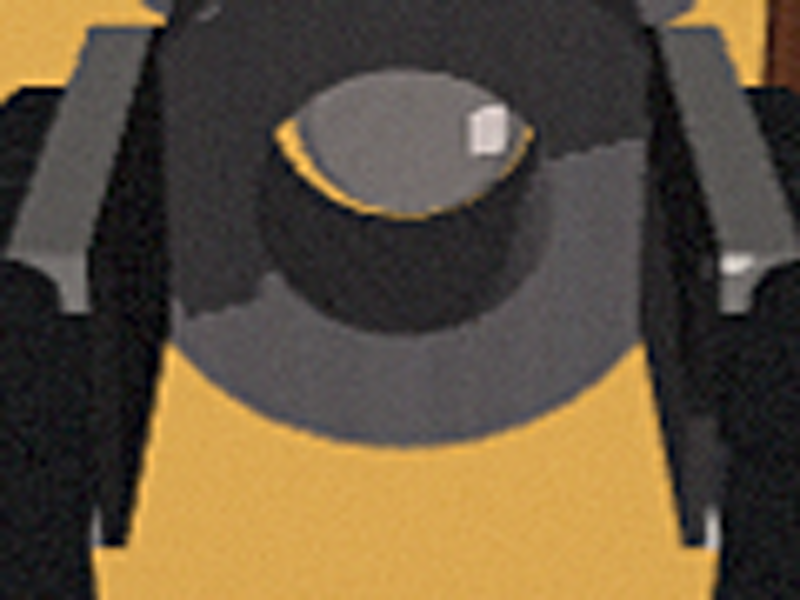

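The spindle top (z≈117.7) is already entering the bore. The gap is a little wider on the left, so the collar should move about 0.6 mm to −y. Force is nil.

>>> move_arm(series=[[[0,0.0007,0,0],[0,0.0008,0.001,0],[0,0.0008,0.0025,0],[0,0.0008,0.004,0],[0,0.0009,0.0055,0],[0,0.0009,0.007,0],[0,0.0009,0.0085,0],[0,0.0009,0.01,0],[0,0.0009,0.01,0],[0,0.0009,0.01,0]]], hand=0)

```text
time_s: 17.65
position: [515.0, 36.7, 109.9]
eef_rot: [-3.127, 0.001, 0.001]
ft_force: [-0.8, 0.2, -1.9]
width: 36.1
grasp_force: 60.6
```

>>> move_arm(series=[[[0,0,0.0015,0],[0,0,0.003,0],[0,0.0001,0.0045,0],[0,0.0001,0.006,0],[0,0.0001,0.0075,0],[0,0.0001,0.009,0],[0,0.0001,0.009,0]]], hand=0)

```text
time_s: 18.23
position: [514.9, 36.8, 102.4]
eef_rot: [-3.127, 0.001, 0.001]
ft_force: [-0.3, -0.2, -1.2]
width: 36.6
grasp_force: 60.6
```

```bash
cat >> h.py <<'E'
def chk(f):
    s,t=collar(f);z=s['z_map'];w=np.array([dep(s,u,v) for v in range(200,344) for u in range(190,322) if z[v,u]>0])
    r=np.hypot(w[:,0]-514.7,w[:,1]-37.1);a=w[(r<6)&(w[:,2]>105)&(w[:,2]<125)]
    b=w[(r>14)&(r<20)&(abs(w[:,1]-37.1)<15)&(w[:,2]>85)&(w[:,2]<128)]
    print('spindle top z',np.median(a[:,2]),'collar top z',np.median(b[:,2]))
E
python3 - <<'E'
from h import *
chk('w11')
E
```

```text
plane (deg x,y; z0) [ 0.07 -0.04] -12.4 n 3136
x range mid [-22.6  21.1] bore rows [np.int64(0), np.int64(18), np.int64(30), np.int64(36), np.int64(35), np.int64(38), np.int64(35), np.int64(10), np.int64(0), np.int64(1), np.int64(0), np.int64(0), np.int64(0), np.int64(0), np.int64(1), np.int64(41), np.int64(0), np.int64(0), np.int64(33), np.int64(38), np.int64(43), np.int64(38), np.int64(42), np.int64(27), np.int64(0), np.int64(0)]
18.2833 [514.95  36.76 102.59] [-1.7917e+02  5.0000e-02  8.0000e-02] 36.44202199450416 [ 0.1  0.4 -1.2] 60.589344485197216
spindle top z 117.48261524037396 collar top z 114.87352498791329
```

No contact force and the screw has passed onto the flat's side. About 9.9 mm is left.

>>> move_arm(series=[[[0,0,0.0015,0],[0,0,0.003,0],[0,0.0001,0.0045,0],[0,0.0001,0.006,0],[0,0.0001,0.0075,0],[0,0.0002,0.009,0],[0,0.0002,0.0105,0],[0,0.0002,0.0124,0],[0,0.0002,0.0124,0],[0,0.0002,0.0124,0],[0,0.0002,0.0124,0]]], hand=0)

```text
time_s: 19.2
position: [515.1, 36.7, 92.9]
eef_rot: [-3.127, 0.001, 0.001]
ft_force: [-0.2, 0.2, -1.5]
width: 36.6
grasp_force: 60.6
```

Run:
```python
from h import *
chk('w12');s=load('w12')
A=cv2.resize(s['image'][224:324,190:323,::-1],(532,400),interpolation=cv2.INTER_CUBIC)
b=snap('side','side1');u,v=map(int,proj(b,[515,37,97]));B=cv2.resize(b['image'][v-40:v+40,u-26:u+26,::-1],(260,400),interpolation=cv2.INTER_CUBIC)
cv2.imwrite('pics/fin.png',np.hstack([A,B]))
```

```text
plane (deg x,y; z0) [0.11 0.06] -12.46 n 2788
x range mid [-22.6  21.4] bore rows [np.int64(0), np.int64(16), np.int64(38), np.int64(36), np.int64(10), np.int64(0), np.int64(0), np.int64(0), np.int64(0), np.int64(0), np.int64(0), np.int64(0), np.int64(0), np.int64(0), np.int64(0), np.int64(35), np.int64(0), np.int64(0), np.int64(28), np.int64(45), np.int64(37), np.int64(44), np.int64(44), np.int64(34), np.int64(0), np.int64(0)]
19.25 [515.08  36.76  92.91] [-1.7916e+02  3.0000e-02  8.0000e-02] 36.481737933741194 [-0.4 -0.1 -1.9] 60.58786425506696
spindle top z 117.44983244459223 collar top z 105.32753514345698
```

View pics/fin.png

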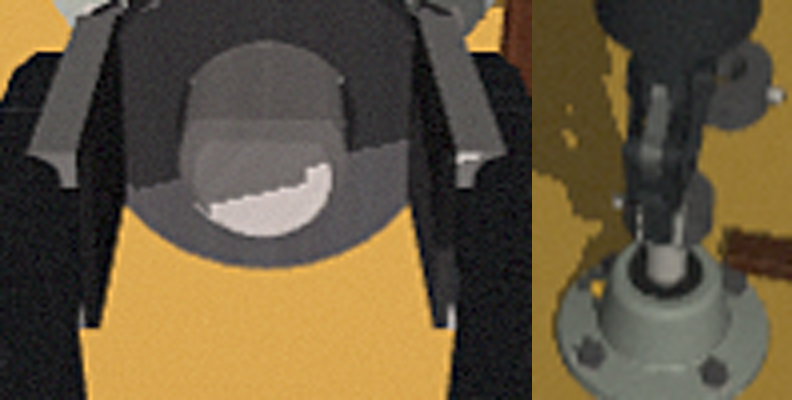

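The final view shows the collar over the D-end. The flat's edge is horizontal at y≈120, facing the screw and the far edge. The collar top is about 12 mm below the spindle top, and the force reads near zero. In the side crop the screw head at (618,203) points to the far edge. I hand the job in.

```bash
python3 -c "
from h import *
print(order.close_job())"
```

```text
the job is handed in; nothing more can be done
None
```

The flat is turned to the far edge, within about 1°. The collar is gripped over the spindle, about 0.8° off level, with its screw facing the flat near mid-height and no contact force; the job is handed in at about 19 s, and no verdict came back.

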